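# Roll the vial up into the label reader and scan it

### The job

Push the large brown vial that lies on the entry shelf of the label reader up the ramp and over its crest until it rests against the reader's front, easing it along slowly with the fingers: do not lift it, flick it or let it run back down the ramp. Only once it lies there, press the button on top of the reader down and let go, leaving the vial in its place. Leave the other containers standing where they are.

Things in the scene. Friction and masses are not known exactly. Their poses are not given: they have to be found in the camera images.
- reader: Label reader with loading ramp, fixed to the worktop, 297 mm long. Origin on the worktop (z = 0) under the ramp; x points level up the ramp to the housing, y across it, z up. White housing at x = 78 to 142 mm, y = -62 to 62, 65 mm high; its upright front is the stop. Aluminium cheeks along both sides of shelf and ramp, 94 mm apart inside, 5 mm thick, rise 14 mm above its floor
- ramp_foot (a point): Middle of the line where the level entry shelf ends and the 9 degree ramp begins: reader x = -60 mm, 4 mm above the worktop. The shelf reaches from here back to x = -150 at the same height, closed there by a lip 5 mm thick whose top is 9 mm above the worktop
- crest (a point): Middle of the ramp's top edge: reader x = 40 mm, 20 mm above the worktop. Beyond it the floor dips 7 degrees to the housing's front (x = 78, height 15.3 mm), so a vial past the crest rolls against the front and stays
- big_vial: Large brown glass vial with a crimped cap, 46 mm in diameter, 85 mm long, about 0.16 kg, lying across the entry shelf between the cheeks and free to roll, cap towards the reader's +y. Origin at the centre of its flat base; z runs along the vial from base to cap, x and y turn as it rolls. The plain 46 mm cylinder reaches from 2 to 53 mm from the base, then come shoulder and narrower cap
- vial_middle (a point): Point on the vial's axis halfway along its length, 42.5 mm from base and from cap end. It is 27 mm above the worktop on the entry shelf, about 43 mm at the crest
- seat (a point): Where the middle of the vial lies when it rests in the dip against the reader's front: reader x = 55, y = 0, z = 41.2 mm. Axes as the reader's
- scan_button (a joint): Spring push button on top of the reader: 0 when up, 0.006 m when fully down; fully down takes 5 N, springs back when let go. Counts as pressed beyond 0.004 m
- scan_button_top (a point): Centre of the round top (28 mm across) of the button, on the middle of the housing's top (reader x = 110 mm, y = 0); it is pressed straight down
- small_vial: small clear glass vial standing upright, 30 mm across, 60 mm high. A bystander, origin at the centre of its underside
- pill_jar: amber tablet jar with white screw lid standing upright, 50 mm across, 76 mm high. A bystander, origin at the centre of its underside
- paste_pot: low round pot with a flat lid, 54 mm across, 28 mm high. A bystander, origin at the centre of its underside
Not all that is in view belongs to the job. Leave any black look-alike of the big_vial alone.

How it is judged:
By the outcome, as a careful person would: the job done as asked, in the order asked, and still so for the second after the job is handed in, with the robot touching nothing.
It also fails if it takes over 45 s, if anything falls off the work surface, if the arm or the gripper's body presses on something with over 40 N, if the wrist force passes 120 N, or if a joint passes its speed limit or range.

### The arm

A 7-joint arm with a two-finger parallel gripper is mounted at the origin on a cart in front of the work surface, level with it; the furniture and walls round the work are solid. World frame = base frame: x ahead of the robot, y to its left, z up, the work surface at z = 0. Lengths are in m, angles in rad, forces in N, time in s.
With the tool pointing down it reaches from about 0.4 to 0.9 m from the base axis. Payload 5.6 kg.
Tool frame: the origin (TCP) lies between the finger pads; the fingertips stand 8 mm ahead of it and the grasp point (between the pads) lies 11 mm behind it (robot.nose_length is the distance from the TCP to the fingertips, in m); z points along the fingers, y is the line along which they close (so a half turn about z gives the same grasp; the last joint's range is limited). The gripper opens to 92 mm and grips with 3 to 60 N. Pads are 20 mm wide; open, the fingers measure 128 mm over their backs; the gripper's body (75 mm by 189 mm) begins 69 mm behind the grasp point.
Start: joints at [1.197, 0.468, -0.012, 1.603, 0.006, 1.071, -0.056], TCP at [0.211, -0.615, 0.223] pointing down, gripper open.
Joint ranges: [-2.53, 2.53], [-0.31, 2.02], [-1.57, 1.55], [0.28, 2.44], [-1.29, 4.43], [0.15, 1.84], [-2.92, 2.92]. Speed limits (rad/s): [2.57, 2.57, 3.14, 3.14, 3.14, 3.14, 3.14].

### API

Orientations are given as a rotation vector (axis times angle).
In Python, from workcell import robot gives the robot as it stands.
- The arm moves only by the tool play_rows, never from a script. Its argument "commands" is a list that holds one entry, the list of rows, each a list of 7 numbers: the finger opening in cm, from 0 to 9.19, then the shift along the tool's x, y, z in cm, then the turn, a rotation vector about the tool's x, y, z in rad. A call has 1 to 10 rows; each row shifts and turns the commanded pose from where the row before left it, along the tool's axes as they then stand; what a row does not reach is not made up. A row lasts 1/8 s, in which the tool goes at most 62.5 mm and 10.7 degrees, less where a joint would pass 70% of its speed; a pose out of reach is approached as far as the arm can. A call with a gripper value outside its range is refused whole. The fingers move at their own pace and stop on an object; the grip force is fixed at half the most. Time passes only in rows, so rows that do not move let the fingers close. It gives the time, the measured TCP pose, the force, the opening and the grip force at its end, in the units of the state.
- robot.state(): the state, without advancing time (a new reading comes with each control period).
- robot.snapshot(name): name is "scene" or "top" or "wrist"; returns the picture (420x560x3 uint8, red, green, blue); there is no depth.
- robot.camera_info(name): a dict with "intrinsics" (3x3 intrinsics, pixels), "R" (3x3) and "t" (3): a world point X has camera coordinates R X + t; the wrist camera has in their place "tool_from_camera" (4x4, takes a point from camera to tool coordinates, whose origin is the TCP and whose axes are the flange's). Camera axes: x right, y down, z forward; pixel columns grow to the right and rows downward; lengths in m; the calibration is good to about 2 mm. A picture is of the moment at which its call begins: read the wrist's pose just before it. camera_info takes no time and is no camera call.
- robot.sign_off(): hands the job in; it is judged then, once.
The state is a dict: "clock": time; "joint_pos": joint angles; "qd": joint speeds; "effort": joint torques, N m; "tool_pos": TCP position; "eef_rot": TCP orientation; "ft_force": force on the tool from outside, world axes, zero at the start; "moment": the same for the moment, N m; "opening": finger opening in m; "gripper_force": force on a finger pad.
Only numpy, scipy, OpenCV 4.12 (cv2) and the standard library are available. Lean on these libraries where they do the work, as an engineer would, in place of code of your own. Each camera call takes 0.05 s, during which the arm holds its last target. There are 200 camera calls.

## Working session

There is one attempt and no reset: what is moved stays moved. The work goes in short steps, Python scripts to look and compute and a tool call to move; the robot and the scene stay as the last step left them, time stands still between calls to the robot, and variables do not carry over. Pictures are saved under pics/ and viewed, at most 13 in all, crops included, and the job is handed in when it is done.

Besides the shell and the picture viewer there is one more tool, called after "Call:" in YAML: its name, and indented under it one key for each argument. play_rows: Moves the arm, as the interface text tells. Its arguments: {"type":"object","properties":{"commands":{"type":"array"}},"required":["commands"]}

```bash
mkdir -p pics; ls; python3 - <<'E'
from workcell import robot
import cv2
for n in("scene","top"):
    cv2.imwrite(f"pics/{n}0.png",robot.snapshot(n)[:,:,::-1])
    print(n,robot.camera_info(n))
print(robot.camera_info("wrist")); s=robot.state(); print(s, robot.nose_length)
E
```

```text
pics
scene {'intrinsics': array([[432.36709037,   0.        , 278.17378566],
       [  0.        , 432.36709037, 211.18023813],
       [  0.        ,   0.        ,   1.        ]]), 'R': array([[-0.53897658, -0.84219749, -0.01440955],
       [-0.57192052,  0.37846094, -0.72778722],
       [ 0.61839402, -0.38401915, -0.68565161]]), 't': array([0.36853917, 0.3655536 , 0.58877613])}
top {'intrinsics': array([[524.58984556,   0.        , 278.32162503],
       [  0.        , 524.58984556, 201.59806979],
       [  0.        ,   0.        ,   1.        ]]), 'R': array([[-0.07603685, -0.99710375, -0.00158291],
       [-0.97202215,  0.07447783, -0.22276891],
       [ 0.22224161, -0.01540002, -0.97487   ]]), 't': array([0.09666607, 0.57806355, 0.89726452])}
{'intrinsics': array([[317.75060724,   0.        , 277.01268633],
       [  0.        , 317.75060724, 208.24623499],
       [  0.        ,   0.        ,   1.        ]]), 'tool_from_camera': array([[-2.88840370e-04, -9.71182966e-01, -2.38334982e-01,
         6.77159326e-02],
       [ 9.99999805e-01, -4.12430865e-04,  4.68691234e-04,
        -
[... 190 characters left out ...]
'clock': 0.1, 'joint_pos': array([ 1.19700187,  0.46829543, -0.01160512,  1.60351178,  0.00601503,
        1.07139558, -0.05627657]), 'qd': array([ 0.00151367, -0.00258351,  0.00089454, -0.00284369, -0.00170448,
        0.00181686,  0.00012516]), 'effort': array([ 1.27279091e-03, -5.21645129e+01, -1.25345617e-02, -2.44368231e+01,
       -5.68220951e-02,  1.41203750e-02,  3.78374546e-05]), 'tool_pos': array([ 0.2108877 , -0.61430659,  0.22173967]), 'eef_rot': array([-3.09721984e+00, -5.16943810e-01,  6.01700048e-04]), 'ft_force': array([-0.16754563, -0.48922851,  0.15657052]), 'moment': array([-0.02445015,  0.03321867,  0.02429553]), 'gripper_force': 0.0, 'opening': 0.09185477494468874} 0.008
```

View pics/scene0.png

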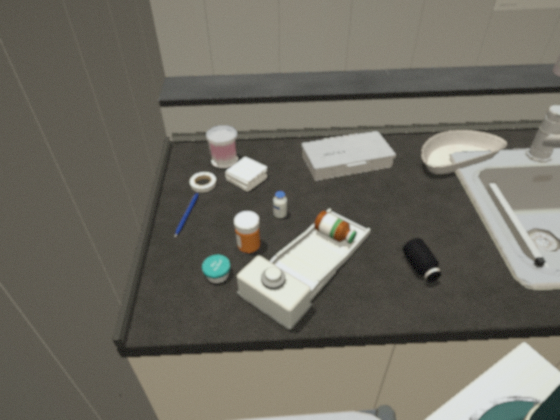

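View pics/top0.png

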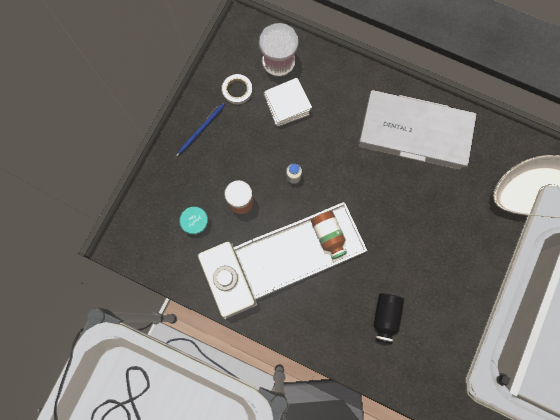

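The scene view shows the reader with its white housing at about (275,290) and its shelf towards (350,230), with the brown vial at (335,227). In the top view the button is at (225,278), the vial at (328,234) with its cap down, and the bystanders are at (239,197), (294,173) and (194,221). The black look-alike is at (388,316). I'll zoom in to measure.

```bash
python3 - <<'E'
import cv2
im=cv2.imread("pics/top0.png")[190:325,190:380]
cv2.imwrite("pics/top0c.png",cv2.resize(im,None,fx=4,fy=4,interpolation=cv2.INTER_CUBIC))
E
```

```text
(no output)
```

View pics/top0c.png

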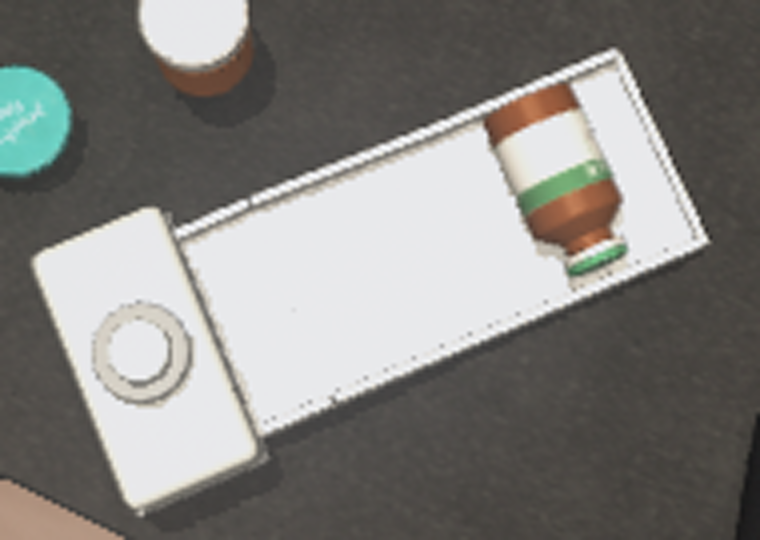

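```bash
cat > h.py <<'E'
import numpy as np
from scipy.optimize import least_squares
from workcell import robot
def proj(X,c):
    p=(np.atleast_2d(X)@c["R"].T+c["t"])@c["intrinsics"].T
    return p[:,:2]/p[:,2:]
def unproj(uv,z,c):
    uv=np.atleast_2d(uv); d=np.c_[uv,np.ones(len(uv))]@np.linalg.inv(c["intrinsics"]).T@c["R"]
    o=-c["R"].T@c["t"]; return o+d*((z-o[2])/d[:,2])[:,None]
def r2w(P,q):
    P=np.atleast_2d(P); a=q[2]; R=np.array([[np.cos(a),-np.sin(a)],[np.sin(a),np.cos(a)]])
    return np.c_[P[:,:2]@R.T+q[:2],P[:,2]]
def w2r(W,q):
    a=q[2]; R=np.array([[np.cos(a),-np.sin(a)],[np.sin(a),np.cos(a)]])
    return np.c_[(W[:,:2]-q[:2])@R,W[:,2]]
E
python3 - <<'E'
from h import *
c=robot.camera_info("top")
cr=lambda p:(np.array(p,float)-1.5)/4+190
uv=cr([(34,258),(155,208),(263,452),(138,510),(616,50),(708,242)])
P=np.array([(142,-62,65),(78,-62,65),(78,62,65),(142,62,65),(-155,-52,18),(-155,52,18)])/1e3
f=lambda q:(proj(r2w(P,q),c)-uv).ravel()
r=least_squares(f,[.45,0,1.9]);q=r.x
print(q,np.degrees(q[2]),r.fun.reshape(-1,2).round(2)); np.save("q.npy",q)
print("button",w2r(unproj(cr((140,350)),.07,c),q))
W=unproj(cr([(531,101),(596,260)]),.027,c); print("vial",W,w2r(W,q))
for n,p in dict(seat=(55,0,41),but=(110,0,70),foot=(-60,0,4),end=(-150,0,4)).items(): print(n,r2w(np.array(p)/1e3,q))
print("bystanders",w2r(unproj([(239,187)],.076,c),q),w2r(unproj([(294,169)],.06,c),q),w2r(unproj([(194,220)],.028,c),q),w2r(unproj([(388,316)],.023,c),q))
# scene check
cs=robot.camera_info("scene"); print(proj(r2w(P,q),cs).round(0).tolist())
E
```

```text
[0.48689661 0.05247135 1.9060438 ] 109.20826542973158 [[-2.11 -0.03]
 [ 0.62 -1.67]
 [ 0.48  1.44]
 [-2.    1.86]
 [ 1.39 -1.69]
 [ 1.86 -0.48]]
button [[ 0.11017721 -0.00287924  0.07      ]]
vial [[ 0.56030689 -0.02970116  0.027     ]
 [ 0.48266006 -0.05277144  0.027     ]] [[-0.10175008 -0.04228846  0.027     ]
 [-0.09798997  0.03862588  0.027     ]]
seat [[0.46880146 0.10440944 0.041     ]]
but [[0.4507063  0.15634753 0.07      ]]
foot [[ 0.50663679 -0.00418838  0.004     ]]
end [[ 0.53624705 -0.08917799  0.004     ]]
bystanders [[ 0.02382317 -0.14295097  0.076     ]] [[-0.0843935  -0.13814535  0.06      ]] [[ 0.12522409 -0.13037412  0.028     ]] [[-0.13365403  0.17624554  0.023     ]]
[[236.0, 273.0], [259.0, 252.0], [314.0, 285.0], [291.0, 309.0], [330.0, 206.0], [371.0, 226.0]]
```

```bash
python3 - <<'E'
import cv2
from h import *
im=cv2.imread("pics/scene0.png")[200:330,225:385]
cv2.imwrite("pics/scene0c.png",cv2.resize(im,None,fx=4,fy=4,interpolation=cv2.INTER_CUBIC))
for n in("scene","top"):
    c=robot.camera_info(n);print(n,-c["R"].T@c["t"])
E
```

```text
scene [0.04360595 0.39813631 0.67505102]
top [0.36983125 0.06715108 1.00364386]
```

View pics/scene0c.png

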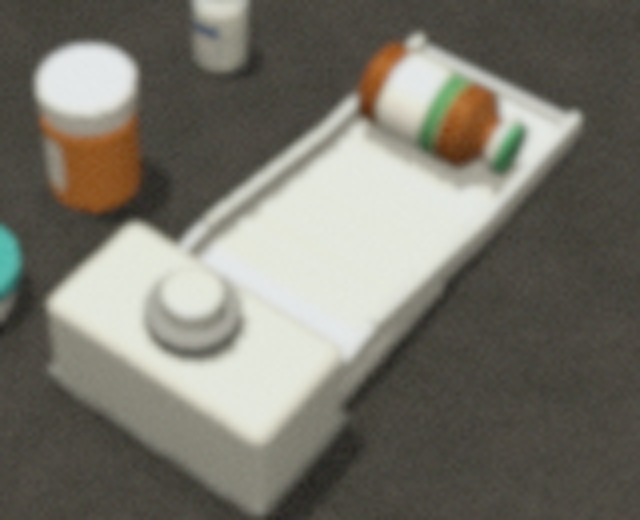

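```bash
python3 - <<'E'
from h import *
c=robot.camera_info("top");cs=robot.camera_info("scene")
cr=lambda p:(np.array(p,float)-1.5)/4+190
ut=cr([(34,258),(155,208),(263,452),(138,510),(616,50),(708,242)])
us=(np.array([(48,303),(135,222),(345,355),(262,440),(415,38),(578,118)])-1.5)/4+[225,200]
P=np.array([(142,-62,65),(78,-62,65),(78,62,65),(142,62,65),(-155,-52,18),(-155,52,18)])/1e3
def f(q):
    p=P.copy(); p[4:,0]+=q[3]; p[4:,2]+=q[4]; W=r2w(p,q)
    return np.r_[proj(W,c)-ut,proj(W,cs)-us].ravel()
for fix in(0,1):
    g=(lambda q:f(q)) if fix else (lambda q:f(np.r_[q[:3],0,0]))
    r=least_squares(g,[.45,0,1.9,0,0],loss="soft_l1");q=r.x
    print(q,np.degrees(q[2]));print(f(q if fix else np.r_[q[:3],0,0]).reshape(-1,2).round(1).tolist())
np.save("q.npy",q[:3])
print("button",w2r(unproj(cr((140,350)),.07,c),q),w2r(unproj((np.array((192,295))-1.5)/4+[225,200],.07,cs),q))
W=unproj(cr([(531,101),(596,260)]),.027,c); print("vial",W,w2r(W,q))
W=unproj((np.array([(383,88),(508,146)])-1.5)/4+[225,200],.027,cs); print("vial",W,w2r(W,q))
for n,p in dict(seat=(55,0,41),but=(110,0,70),foot=(-60,0,4),end=(-150,0,4)).items(): print(n,r2w(np.array(p)/1e3,q))
E
```

```text
[0.48603075 0.05484563 1.90706307 0.         0.        ] 109.26666509892509
[[-3.4, 0.6], [-0.7, -1.0], [-0.8, 2.1], [-3.3, 2.5], [0.1, -1.2], [0.6, -0.0], [-1.6, -1.0], [-0.3, -2.3], [1.9, -2.7], [0.5, 0.9], [1.1, -2.8], [1.5, -2.8]]
[ 4.87212585e-01  5.35307065e-02  1.90993513e+00  1.08875783e-03
 -1.00458852e-02] 109.43122218269619
[[-2.7, 0.2], [-0.0, -1.6], [0.1, 1.4], [-2.4, 2.0], [-0.5, -0.7], [-0.1, -0.0], [-1.1, -1.6], [0.1, -2.8], [2.3, -3.5], [1.0, 0.1], [0.5, 0.1], [0.6, 0.1]]
button [[ 0.10927128 -0.00265756  0.07      ]] [[ 0.1040287  -0.00723987  0.07      ]]
vial [[ 0.56030689 -0.02970116  0.027     ]
 [ 0.48266006 -0.05277144  0.027     ]] [[-0.10280776 -0.0412418   0.027     ]
 [-0.09873283  0.0396573   0.027     ]]
vial [[ 0.55124935 -0.02223582  0.027     ]
 [ 0.48195134 -0.05034812  0.027     ]] [[-0.09275442 -0.03518369  0.027     ]
 [-0.09621176  0.03951947  0.027     ]]
seat [[0.46891546 0.10539799 0.041     ]]
but [[0.45061833 0.15726527 0.07      ]]
foot [[ 0.50717309 -0.00305178  0.004     ]]
end [[ 0.53711385 -0.08792552  0.004     ]]
```

Call:
play_rows:
  commands:
    - [[9,4.1,-3.3,0,0,0,0],[7,4.1,-3.3,0,0,0,0],[5,4.1,-3.3,0,0,0,0],[3,4.1,-3.3,0,0,0,0],[1,4.1,-3.3,0,0,0,0],[1,4.1,-3.3,0,0,0,0],[1,4.1,-3.3,0,0,0,0],[1,4.1,-3.3,0,0,0,0],[1,4.1,-3.3,0,0,0,0],[1,4.1,-3.3,0,0,0,0]]

```text
clock: 1.35
tool_pos: [0.4922, -0.1681, 0.2224]
eef_rot: [3.099, 0.517, -0.001]
ft_force: [1.2, -0.3, 0.1]
opening: 0.0101
gripper_force: 0.0
```

Call:
play_rows:
  commands:
    - [[1,4.1,-3.3,0,0,0,-0.13],[1,4.6,-2.7,0,0,0,-0.16],[1,0,0,0,0,0,-0.16],[1,0,0,0,0,0,-0.16],[1,0,0,0,0,0,-0.16],[1,0,0,0,0,0,-0.16],[1,0,0,0,0,0,-0.16],[1,0,0,0,0,0,-0.16],[1,0,0,0,0,0,-0.16],[1,0,0,0,0,0,-0.16]]

```text
clock: 2.6
tool_pos: [0.5487, -0.0804, 0.2222]
eef_rot: [-1.819, -2.56, 0.001]
ft_force: [0.5, -0.0, 0.9]
opening: 0.0101
gripper_force: 0.0
```

Call:
play_rows:
  commands:
    - [[1,0,0,0,0,0,0],[1,0,0,0,0,0,0]]

```text
clock: 2.85
tool_pos: [0.5488, -0.0805, 0.2224]
eef_rot: [-1.83, -2.553, 0.0]
ft_force: [0.1, -0.3, -0.4]
opening: 0.01
gripper_force: 0.0
```

```bash
cat >> h.py <<'E'
from scipy.spatial.transform import Rotation as Ro
def wcam():
    c=robot.camera_info("wrist"); s=robot.state(); T=np.eye(4)
    T[:3,:3]=Ro.from_rotvec(s["eef_rot"]).as_matrix(); T[:3,3]=s["tool_pos"]
    M=np.linalg.inv(T@c["tool_from_camera"]); return dict(intrinsics=c["intrinsics"],R=M[:3,:3],t=M[:3,3])
def rep(q):
    s=robot.state(); R=Ro.from_rotvec(s["eef_rot"]).as_matrix()
    print("t",s["clock"],"reader tcp mm",(w2r(s["tool_pos"][None],q)*1e3).round(1),"x yaw rel",np.degrees(np.arctan2(R[1,0],R[0,0])-q[2]).round(2),"toolz",R[:,2].round(3),"F",s["ft_force"].round(2),"open",s["opening"])
E
python3 - <<'E'
from h import *
import cv2
q=np.load("q.npy");rep(q); c=wcam(); im=robot.snapshot("wrist")[:,:,::-1]
cv2.imwrite("pics/w1.png",im); np.savez("w1.npz",**c)
print(robot.state()["joint_pos"].round(2))
E
```

```text
t 2.85 reader tcp mm [[-146.9  -13.5  222.4]] x yaw rel -0.69 toolz [-0.  0. -1.] F [ 0.09 -0.31 -0.35] open 0.010032160815095982
[ 0.57  0.38 -0.6   1.81  0.25  1.03  0.2 ]
```

View pics/w1.png

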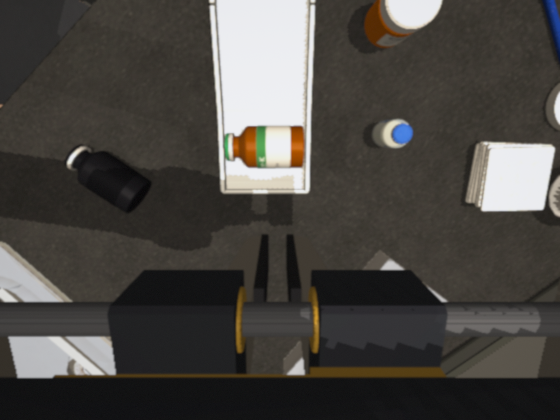

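The wrist view shows the lip corners at (222,191) and (309,190). The vial spans columns 225 to 303 and rows 125 to 167, with its cap to the left, and the fingertips are at (265,237) and (291,237).

```bash
python3 - <<'E'
from h import *
q=np.load("q.npy"); c=dict(np.load("w1.npz"))
print("cam",w2r((-c["R"].T@c["t"])[None],q)*1e3)
m=lambda uv,z:(w2r(unproj(uv,z,c),q)*1e3).round(1).tolist()
print("lip z9",m([(222,191),(309,190)],.009)); print("lip z18",m([(222,191),(309,190)],.018))
print("vial front/rear",m([(265,125),(265,167),(292,125),(292,167)],.027),"ends",m([(226,146),(303,146)],.027))
print("cheek outer far",m([(211,5),(314,5)],.025))
E
```

```text
cam [[-79.6433374  -15.2729338  384.07978419]]
lip z9 [[-150.0, 51.4, 9.0], [-150.1, -52.9, 9.0]]
lip z18 [[-148.3, 49.8, 18.0], [-148.4, -52.0, 18.0]]
vial front/rear [[-74.3, -2.4, 27.0], [-119.9, -1.4, 27.0], [-74.7, -31.8, 27.0], [-120.3, -31.7, 27.0]] ends [[-96.2, 41.1, 27.0], [-97.3, -43.9, 27.0]]
cheek outer far [[43.1, 49.4, 25.0], [41.8, -54.1, 25.0]]
```

Call:
play_rows:
  commands:
    - [[1,0,0.1,4,0,0,0],[1,0,0.1,4,0,0,0],[1,0,0.1,4,0,0,0],[1,0,0,3.5,0,0,0],[1,0,0,2,0,0,0],[1,0,0,1.2,0,0,0],[1,0,0,0.9,0,0,0],[1,0,0,0,0,0,0]]

```text
clock: 3.9
tool_pos: [0.552, -0.0794, 0.0267]
eef_rot: [1.826, 2.556, 0.0]
ft_force: [0.4, -0.5, -0.5]
opening: 0.0099
gripper_force: 0.0
```

Call:
play_rows:
  commands:
    - [[1,0.3,0,0,0,0,0],[1,0.3,0,0,0,0,0],[1,0.3,0,0,0,0,0],[1,0.3,0,0,0,0,0],[1,0.2,0,0,0,0,0],[1,0.2,0,0,0,0,0],[1,0.2,0,0,0,0,0],[1,0.2,0,0,0,0,0]]

```text
clock: 4.9
tool_pos: [0.5453, -0.0605, 0.0266]
eef_rot: [1.827, 2.556, -0.0]
ft_force: [0.2, -0.1, -0.1]
opening: 0.0102
gripper_force: 0.1
```

```bash
python3 - <<'E'
from h import *
import cv2
q=np.load("q.npy");rep(q); c=wcam(); im=robot.snapshot("wrist")[:,:,::-1]
cv2.imwrite("pics/w2.png",im); np.savez("w2.npz",**c)
E
```

```text
t 4.9 reader tcp mm [[-126.8  -16.9   26.6]] x yaw rel -0.54 toolz [ 0. -0. -1.] F [ 0.2  -0.15 -0.12] open 0.010166032055537842
```

View pics/w2.png

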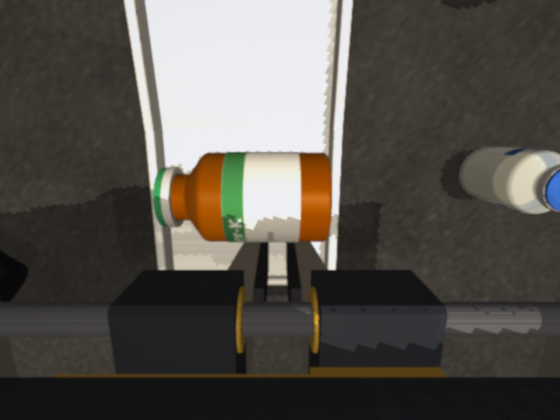

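The fingers at (262,241) and (294,241) are just at the rear of the vial, which lies square across the shelf (columns 155 to 330). Their span is narrow compared with the vial's centre of mass at about column 257. I'll back off slightly, open to 3 cm, then push.

Call:
play_rows:
  commands:
    - [[3,-0.3,0,0,0,0,0],[3,0,0,0,0,0,0],[3,0,0,0,0,0,0],[3,0.2,0,0,0,0,0],[3,0.2,0,0,0,0,0],[3,0.2,0,0,0,0,0],[3,0.2,0,0,0,0,0],[3,0.2,0,0,0,0,0],[3,0.2,0,0,0,0,0],[3,0.2,0,0,0,0,0]]

```text
clock: 6.2
tool_pos: [0.5416, -0.0498, 0.0265]
eef_rot: [-1.826, -2.556, 0.0]
ft_force: [-0.6, -0.4, -0.2]
opening: 0.0302
gripper_force: 0.0
```

Call:
play_rows:
  commands:
    - [[3,0.2,0,0,0,0,0],[3,0.2,0,0,0,0,0],[3,0.2,0,0,0,0,0],[3,0.2,0,0,0,0,0],[3,0.2,0,0,0,0,0],[3,0.2,0,0,0,0,0],[3,0.2,0,0,0,0,0],[3,0.2,0,-0.03,0,0,0],[3,0.2,0,-0.03,0,0,0],[3,0.2,0,-0.03,0,0,0]]

```text
clock: 7.45
tool_pos: [0.5352, -0.031, 0.0275]
eef_rot: [1.826, 2.556, -0.0]
ft_force: [-0.2, -0.1, 0.1]
opening: 0.03
gripper_force: 0.1
```

```bash
python3 - <<'E'
from h import *
import cv2
q=np.load("q.npy");rep(q); c=wcam(); im=robot.snapshot("wrist")[:,:,::-1]
cv2.imwrite("pics/w3.png",im); np.savez("w3.npz",**c)
E
```

```text
t 7.45 reader tcp mm [[-95.7 -17.2  27.5]] x yaw rel -0.53 toolz [ 0. -0. -1.] F [-0.2  -0.07  0.09] open 0.03001598683786225
```

View pics/w3.png

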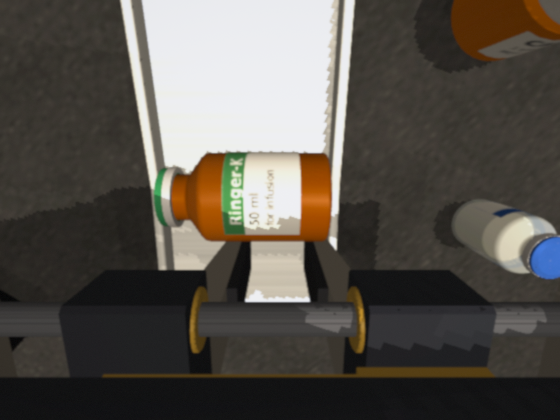

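The vial lies square, in contact with both fingers at (240,242) and (318,242), at the ramp foot. Now I'll push it up the ramp, raising the fingers with the slope.

Call:
play_rows:
  commands:
    - [[3,0.2,0,-0.03,0,0,0],[3,0.2,0,-0.03,0,0,0],[3,0.2,0,-0.03,0,0,0],[3,0.25,0,-0.04,0,0,0],[3,0.25,0,-0.04,0,0,0],[3,0.25,0,-0.04,0,0,0],[3,0.25,0,-0.04,0,0,0],[3,0.25,0,-0.04,0,0,0],[3,0.25,0,-0.04,0,0,0],[3,0.25,0,-0.04,0,0,0]]

```text
clock: 8.75
tool_pos: [0.5286, -0.0099, 0.0317]
eef_rot: [1.826, 2.554, -0.0]
ft_force: [1.1, -4.8, 4.0]
opening: 0.03
gripper_force: 2.6
```

Call:
play_rows:
  commands:
    - [[3,0.25,0,-0.04,0,0,0],[3,0.25,0,-0.04,0,0,0],[3,0.25,0,-0.04,0,0,0],[3,0.25,0,-0.04,0,0,0],[3,0.25,0,-0.04,0,0,0],[3,0.25,0,-0.04,0,0,0],[3,0.25,0,-0.04,0,0,0],[3,0.25,0,-0.04,0,0,0],[3,0.25,0,-0.04,0,0,0],[3,0.25,0,-0.04,0,0,0]]

```text
clock: 10.0
tool_pos: [0.5205, 0.0137, 0.0357]
eef_rot: [1.826, 2.554, -0.0]
ft_force: [1.9, -5.6, 3.5]
opening: 0.0299
gripper_force: 2.7
```

Call:
play_rows:
  commands:
    - [[3,0.25,0,-0.04,0,0,0],[3,0.25,0,-0.04,0,0,0],[3,0.25,0,-0.04,0,0,0],[3,0.25,0,-0.04,0,0,0],[3,0.25,0,-0.04,0,0,0],[3,0.25,0,-0.04,0,0,0],[3,0.25,0,-0.04,0,0,0],[3,0.25,0,-0.04,0,0,0],[3,0.25,0,-0.04,0,0,0],[3,0.25,0,-0.04,0,0,0]]

```text
clock: 11.25
tool_pos: [0.5124, 0.0373, 0.0397]
eef_rot: [1.826, 2.554, -0.0]
ft_force: [1.9, -5.2, 5.0]
opening: 0.0296
gripper_force: 2.8
```

```bash
python3 - <<'E'
from h import *
import cv2
q=np.load("q.npy");rep(q); c=wcam(); im=robot.snapshot("wrist")[:,:,::-1]
cv2.imwrite("pics/w4.png",im); np.savez("w4.npz",**c)
E
```

```text
t 11.25 reader tcp mm [[-23.7 -18.3  39.7]] x yaw rel -0.58 toolz [ 0.002 -0.001 -1.   ] F [ 1.94 -5.19  5.03] open 0.0296279112666177
```

View pics/w4.png

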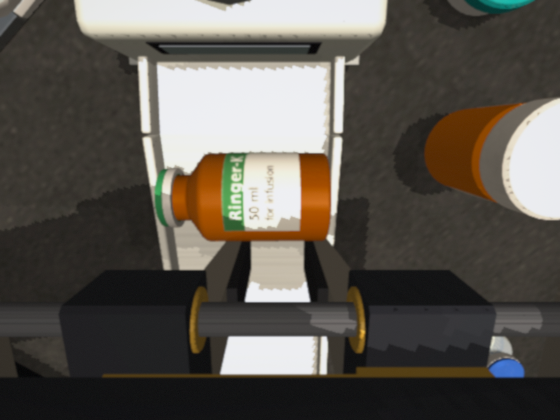

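The vial is square and steady in front of the fingers, partway up the ramp, with the crest seam at row 135. Continuing, slower towards the crest.

Call:
play_rows:
  commands:
    - [[3,0.25,0,-0.04,0,0,0],[3,0.25,0,-0.04,0,0,0],[3,0.25,0,-0.04,0,0,0],[3,0.25,0,-0.04,0,0,0],[3,0.25,0,-0.04,0,0,0],[3,0.25,0,-0.04,0,0,0],[3,0.2,0,-0.03,0,0,0],[3,0.2,0,-0.03,0,0,0],[3,0.2,0,-0.03,0,0,0],[3,0.2,0,-0.03,0,0,0]]

```text
clock: 12.55
tool_pos: [0.5051, 0.0587, 0.0434]
eef_rot: [1.827, 2.553, -0.001]
ft_force: [1.2, -5.8, 5.1]
opening: 0.0302
gripper_force: 3.2
```

Call:
play_rows:
  commands:
    - [[3,0.2,0,-0.03,0,0,0],[3,0.15,0,-0.02,0,0,0],[3,0.15,0,-0.02,0,0,0],[3,0.15,0,0,0,0,0],[3,0.15,0,0,0,0,0],[3,0.15,0,0,0,0,0],[3,0.15,0,0,0,0,0],[3,0.15,0,0,0,0,0],[3,0.15,0,0,0,0,0],[3,0.15,0,0,0,0,0]]

```text
clock: 13.8
tool_pos: [0.4989, 0.075, 0.0434]
eef_rot: [-1.826, -2.556, 0.0]
ft_force: [0.7, -0.1, 0.1]
opening: 0.03
gripper_force: 0.0
```

```bash
python3 - <<'E'
from h import *
import cv2
q=np.load("q.npy");rep(q); c=wcam(); im=robot.snapshot("wrist")[:,:,::-1]
cv2.imwrite("pics/w5.png",im); np.savez("w5.npz",**c)
E
```

```text
t 13.8 reader tcp mm [[ 16.3 -18.2  43.4]] x yaw rel -0.53 toolz [-0.  0. -1.] F [ 0.74 -0.08  0.11] open 0.02997934744347408
```

View pics/w5.png

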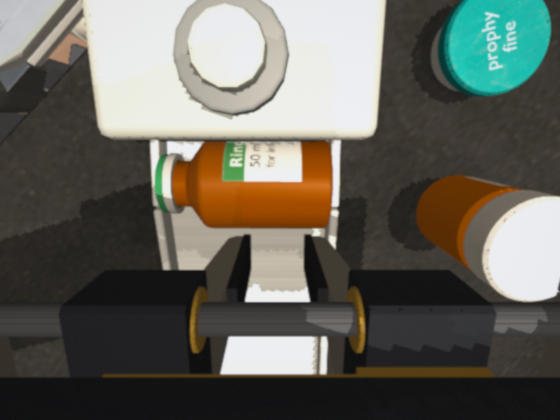

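The vial has dropped over the crest and lies against the housing front (rows 141 to 228), clear of the fingertips at row 237. The button top is centred at about (228,45). I'll measure both.

```bash
python3 - <<'E'
from h import *
q=np.load("q.npy"); c=dict(np.load("w5.npz"))
m=lambda uv,z:(w2r(unproj(uv,z,c),q)*1e3).round(1).tolist()
print("cam",w2r((-c["R"].T@c["t"])[None],q)*1e3)
print("vial rear",m([(232,227),(315,227)],.0412),"ends",m([(157,184),(331,184)],.0412))
for z in(.068,.072,.076,.08): print(z,"button",m([(228,45)],z),"width",np.diff(np.array(m([(189,45),(267,45)],z))[:,1]))
print("housing front corners z65",m([(100,136),(378,134)],.065))
E
```

```text
cam [[ 83.57294992 -19.67836656 205.14014614]]
vial rear [[32.9, 5.0, 41.2], [32.5, -39.8, 41.2]] ends [[56.7, 43.0, 41.2], [55.9, -47.7, 41.2]]
0.068 button [[116.2, -0.7, 68.0]] width [-30.7]
0.072 button [[115.3, -1.3, 72.0]] width [-29.8]
0.076 button [[114.3, -1.9, 76.0]] width [-28.9]
0.08 button [[113.4, -2.4, 80.0]] width [-28.]
housing front corners z65 [[81.7, 56.4, 65.0], [81.4, -63.1, 65.0]]
```

Call:
play_rows:
  commands:
    - [[3,-0.5,0,0,0,0,0],[3,-1,0,0,0,0,0],[3,0,0,-2,0,0,0],[2,0,0,-3,0,0,0],[1,0,0,-2.5,0,0,0],[0,2,-0.4,0,0,0,0],[0,3,-0.5,0,0,0,0],[0,3,-0.4,0,0,0,0],[0,2.3,-0.4,0,0,0,0],[0,1,0,0,0,0,0]]

```text
clock: 15.1
tool_pos: [0.4509, 0.1624, 0.1186]
eef_rot: [1.825, 2.557, -0.0]
ft_force: [-0.1, -0.2, 0.0]
opening: 0.0004
gripper_force: 0.0
```

```bash
python3 - <<'E'
from h import *
import cv2
q=np.load("q.npy");rep(q)
im=robot.snapshot("top")[190:325,190:380,::-1]; im2=robot.snapshot("scene")[200:330,225:385,::-1]
a=cv2.resize(im,(570,405),interpolation=cv2.INTER_CUBIC); 
cv2.imwrite("pics/t6.png",cv2.resize(im2,None,fx=4,fy=4,interpolation=cv2.INTER_CUBIC))
E
```

```text
t 15.1 reader tcp mm [[114.7  -2.  118.6]] x yaw rel -0.48 toolz [ 0. -0. -1.] F [-0.13 -0.22  0.04] open 0.0003731370168226451
```

View pics/t6.png

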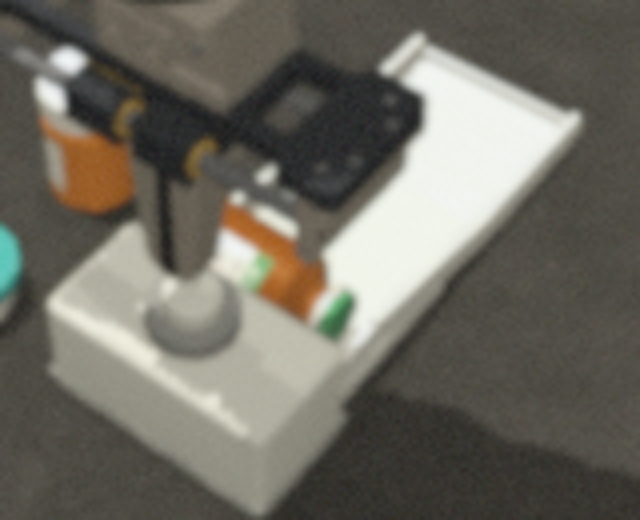

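The vial lies against the housing front, with its cap at (338,315) in the crop, and the fingertips stand over the button. I'll press in small steps.

Call:
play_rows:
  commands:
    - [[0,0,0,1.2,0,0,0],[0,0,0,0.8,0,0,0],[0,0,0,0.5,0,0,0],[0,0,0,0.2,0,0,0],[0,0,0,0.1,0,0,0],[0,0,0,0.1,0,0,0],[0,0,0,0,0,0,0]]

```text
clock: 16.08
tool_pos: [0.4512, 0.1617, 0.0896]
eef_rot: [1.826, 2.556, -0.001]
ft_force: [-0.9, -3.3, 4.5]
opening: 0.0005
gripper_force: 2.3
```

Call:
play_rows:
  commands:
    - [[0,0,0,0.1,0,0,0],[0,0,0,0.1,0,0,0],[0,0,0,0,0,0,0]]

```text
clock: 16.45
tool_pos: [0.4513, 0.1619, 0.0891]
eef_rot: [1.826, 2.555, -0.002]
ft_force: [-6.2, -4.9, 22.8]
opening: 0.0005
gripper_force: 11.1
```

Call:
play_rows:
  commands:
    - [[0,0,0,0.1,0,0,0],[0,0,0,0.1,0,0,0],[0,0,0,0,0,0,0]]

```text
clock: 16.82
tool_pos: [0.4514, 0.1619, 0.0888]
eef_rot: [1.825, 2.554, -0.003]
ft_force: [-11.2, -8.7, 41.4]
opening: 0.0008
gripper_force: 20.4
```

Call:
play_rows:
  commands:
    - [[0,0,0,-0.4,0,0,0],[0,0,0,0,0,0,0]]

```text
clock: 17.08
tool_pos: [0.4515, 0.1624, 0.0901]
eef_rot: [1.826, 2.556, 0.002]
ft_force: [-1.5, -3.1, 4.2]
opening: 0.0004
gripper_force: 2.2
```

Call:
play_rows:
  commands:
    - [[0,0,0,-0.3,0,0,0],[0,0,0,0,0,0,0]]

```text
clock: 17.32
tool_pos: [0.4516, 0.1624, 0.0926]
eef_rot: [1.826, 2.556, 0.002]
ft_force: [0.7, -2.7, 2.9]
opening: 0.0005
gripper_force: 1.5
```

Call:
play_rows:
  commands:
    - [[0,0,0,-0.3,0,0,0],[0,0,0,0,0,0,0]]

```text
clock: 17.58
tool_pos: [0.451, 0.1626, 0.0954]
eef_rot: [-1.826, -2.556, -0.001]
ft_force: [1.0, 0.8, 1.4]
opening: 0.0006
gripper_force: 0.7
```

```bash
python3 - <<'E'
from h import *
import cv2
q=np.load("q.npy");rep(q); c=wcam(); im=robot.snapshot("wrist")[:,:,::-1]
np.savez("w7.npz",**c)
cv2.imwrite("pics/w7.png",cv2.resize(im[120:320,140:400],None,fx=3,fy=3,interpolation=cv2.INTER_CUBIC))
E
```

```text
t 17.575 reader tcp mm [[114.9  -2.2  95.4]] x yaw rel -0.51 toolz [-0.     0.001 -1.   ] F [0.99 0.77 1.38] open 0.0005811642385854457
```

View pics/w7.png

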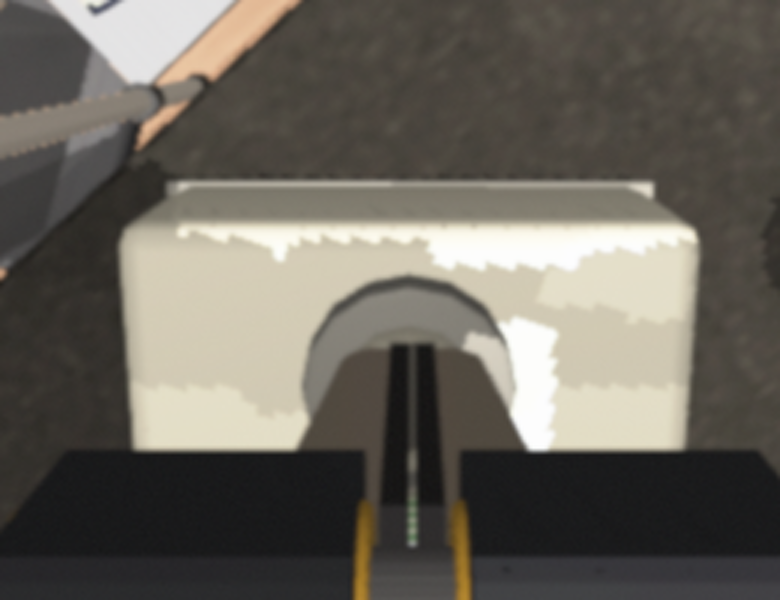

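The force rose as a spring would, from 1.4 N through 2.9 N to 4.2 N over about 6 mm of travel. It then hit a hard stop, so the button went fully down. Now I'll let go and retreat straight up.

Call:
play_rows:
  commands:
    - [[0,0,0,-0.5,0,0,0],[0,0,0,-1,0,0,0],[0,0,0,-3,0,0,0],[0,0,0,-4,0,0,0],[0,0,0,-4,0,0,0],[0,-4,0,0,0,0,0],[0,-3,0,0,0,0,0],[0,-1,0,0,0,0,0],[0,0,0,0,0,0,0]]

```text
clock: 18.75
tool_pos: [0.477, 0.0865, 0.2206]
eef_rot: [-1.827, -2.555, -0.0]
ft_force: [0.1, -0.1, -1.3]
opening: 0.0005
gripper_force: 0.0
```

```bash
python3 - <<'E'
from h import *
import cv2
q=np.load("q.npy");rep(q); c=wcam(); im=robot.snapshot("wrist")[:,:,::-1]
np.savez("w8.npz",**c); cv2.imwrite("pics/w8.png",im)
E
```

```text
t 18.75 reader tcp mm [[ 34.5  -1.3 220.6]] x yaw rel -0.57 toolz [-0.  0. -1.] F [ 0.1  -0.11 -1.29] open 0.0004928075972440015
```

View pics/w8.png

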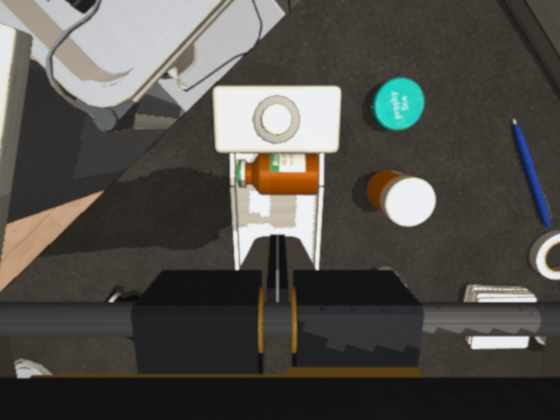

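The vial lies square against the housing front (rows 153 to 194, columns 237 to 318). The button is up, the robot is clear, and the bystanders stand where they were.

```bash
python3 -c "
from workcell import robot
print(robot.sign_off())"
```

```text
the job is handed in; nothing more can be done
None
```

I pushed the vial up the ramp and over the crest until it rested against the reader's front, then pressed the button fully and released it; the press briefly reached about 41 N through the fingers after the button bottomed out. I handed the job in at about 19 s, with the other containers standing where they were.

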